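# Set the cam dial of a hive-frame wiring jig

## Robot

A 6-joint arm with a two-finger parallel gripper is mounted at the origin on the work surface. World frame = base frame: x ahead of the robot, y to its left, z up, the work surface at z = 0. Lengths are in mm, angles in rad, forces in N, time in s.
With the tool pointing down it reaches from about 400 to 925 mm from the base axis. Payload 12.5 kg.
Tool frame: the origin (TCP) lies at the very end of the fingers, on their centre line; the grasp point (between the pads) lies 19 mm behind it; z points along the fingers, x is the direction in which the jaws open and shut, and the axes are right-handed (so a half turn about z gives the same grasp; the last joint's range is limited). The gripper opens to 95 mm and grips with 3 to 60 N. Pads are 20 mm wide; open, the fingers measure 119 mm over their backs; the gripper's body (75 mm by 180 mm) begins 59 mm behind the grasp point.
Start: joints at [1.199, 0.491, 1.559, -0, 1.092, -0.106], TCP at [164.158, 603.075, 214.661] pointing down, gripper open.
Joint ranges: [-3.1, 3.1], [-0.84, 2.19], [0.05, 2.79], [-1.13, 4.28], [0.06, 2.93], [-2.69, 2.69]. Speed limits (rad/s): [2.22, 2.22, 2.79, 3.14, 3.14, 3.14].

## Interface

Orientations are given as [roll, pitch, yaw] about the fixed x, y, z axes, in that order (R = Rz(yaw) Ry(pitch) Rx(roll)).
In Python, from cell import env gives the robot as it stands.
- The arm moves only by the tool arm_command, never from a script. Its argument "motion" is one flat list of numbers, 7 for each row, row after row: the opening, from -1 (shut) to 1 (fully open), then the shift along the tool's x, y, z in mm, then the turn, a rotation vector about the tool's x, y, z in degrees. In form: [fingers, dx, dy, dz, rx, ry, rz, fingers, dx, dy, dz, rx, ry, rz, ...]. A call has 1 to 20 rows; each row is the pose to reach, as a shift and turn from the pose commanded when the call began, along the tool's axes at that moment; what a row does not reach only later rows make up. A row lasts 1/10 s, in which the tool goes at most 50 mm and 8.59 degrees, less where a joint would pass 70% of its speed; a pose out of reach is approached as far as the arm can. A call with a gripper value outside its range is refused whole. The fingers move at their own pace and stop on an object; the grip force is fixed at half the most. Time passes only in rows, so rows that repeat a pose let the fingers close. It gives the time, the measured TCP pose, the force and the opening at its end, in the units of the state.
- env.state(): the state, without advancing time (a new reading comes with each control period).
- env.read_camera(name): name is "side" or "top" or "wrist"; returns (picture, depth): 480x640x3 uint8, red, green, blue; 480x640 float32, mm along the optical axis (not along the pixel's ray), 0 where there is no reading.
- env.calibration(name): a dict with "fx", "fy", "cx", "cy" (pixels), "distortion" ([k1, k2, p1, p2, k3] as OpenCV has them; the pictures are not rectified), "cam_to_world" (4x4, takes a point from camera to world coordinates). Camera axes: x right, y down, z forward; pixel columns grow to the right and rows downward; lengths in mm; the calibration is good to about 2 mm. A picture is of the moment at which its call begins: read the wrist's pose just before it. calibration takes no time and is no camera call; for the wrist camera it gives the pose at the moment of the call.
- env.job_done(): hands the job in, once; it reports no verdict.
Trained networks look in the newest picture that a camera, given by its name, has taken for a name from the list of things; names that differ only in an ending like _2 or _b are one class to them, and where a whole thing is asked for, a point or a joint stands for the part that bears it (a point fixed in the world has none). Each returns a list of dicts, best first, with "confidence" (0 to 1); they miss things now and then, are a little off and sometimes report something else, mostly with a low value. They report only what shows in the picture. A call takes as long as a camera call.
- env.recognise(camera, label): "location" ([column, row] in pixels, amid what is visible of it).
- env.silhouettes(camera, label): "region" (480x640 bool, what is visible of it) and "location" ([column, row] in pixels, amid what is visible of it).
- env.spot_point(camera, label): "location" ([column, row] in pixels: a listed point, or the origin of a listed thing).
The state is a dict: "t": time; "joints": joint angles; "qvel": joint speeds; "tau": joint torques, N m; "eef_pos": TCP position; "tcp_rot": TCP orientation; "ft_force": force on the tool from outside, world axes, zero at the start; "moment": the same for the moment, N m; "opening": opening from 0.0 (shut) to 1.0 (fully open).
Only numpy, scipy, OpenCV 4.12 (cv2) and the standard library are available. Lean on these libraries where they do the work, as an engineer would, in place of code of your own. Each camera call takes 0.05 s, during which the arm holds its last target.

## Task

A bare hive frame lies in the wiring jig. Push the crank of the jig's cam dial round with a fingertip until the index mark on the dial lines up with the long line on the scale beside it, so that the presser foot squeezes the frame up against the steel stop, then take the hand away. Pick nothing up, and leave the wire spool, the tin of eyelets and the hammer where they are.

Things in the scene. Friction and masses are not known exactly. Their poses are not given: they have to be found in the camera images.
- jig: Wiring jig fixed to the bench: brown board 230 mm (x) by 460 mm (y), 18 mm thick. Origin on its underside; x across (away from the robot at yaw 0), y along it; it spans y -210 to +250 mm. Steel stop face at y = -155, wooden rails (tops 32 mm above the bench) along the frame, presser foot at y about +55, cam dial at y = +175. All but the crank grip is under 56 mm above the bench.
- dial_axis (a point): The vertical axis about which the cam dial turns, at the height of the dial's face (42 mm above the bench). Fixed to the jig, axes parallel to the jig's.
- cam_dial (a joint): Angle of the cam dial about its vertical axis (rad), growing counter-clockwise seen from above, stops at 0 (presser drawn back) and 2.6. The index mark points (joint - 1.1416) rad counter-clockwise from the jig's x axis. It starts short of the long line, turns stiffly (4 to 8 N at the grip, most as the presser squeezes) and stays where it is left.
- index_mark (a point): Outer end of the index mark, a black engraved radial line 21 mm long and 2.6 mm wide on the face of the aluminium dial (disc 84 mm across, face 42 mm above the bench); 42 mm from the axis. Its x axis points outward along the mark.
- crank_grip (a point): Top centre of the crank's upright black grip: round, 17 to 19 mm in diameter, foot 50 mm and top 86 mm above the bench, on a dark steel arm (14 mm wide, top 50 mm above the bench) 58 mm from the dial's axis, opposite the index mark. Push sideways against the grip, along its circle round the axis, to turn the dial.
- scale: Arc-shaped aluminium plate round the dial's edge, 44 to 65 mm from the axis, face 40 mm above the bench, two screw heads 3 mm higher. Origin on the dial's axis, 18 mm above the bench; x axis points outward along the long line. Seven black radial lines 12 degrees apart: the middle one crosses the whole plate (19.5 mm), the others are short (8 mm). Its angle round the dial differs each time.
- long_line (a point): Inner end of the long line, 45 mm from the dial's axis, on the face of the scale.
- hive_frame: Loose wooden half-length hive frame lying flat on the jig board: 160 mm (x) by 200 mm (y, over the end bars), 25 mm high, 0.22 kg, open in the middle; lugs of its top bar (+x side) stick out 18 mm more. Origin at the centre of its underside. It starts a few mm off the stop; the presser pushes it home (y = -55 mm in the jig's frame) as the dial is turned.
- wire_spool: Loose wire spool standing on its flange, 76 mm in diameter, 56 mm high; origin at the centre of its underside.
- eyelet_tin: Loose open brass tin with eyelets, 80 mm in diameter, 34 mm high; origin at the centre of its underside.
- hammer: Loose hammer with a blue handle, 260 mm long, lying flat on the bench, handle towards its own -x.

How it is judged (in metres and radians):
At the end, for the whole second after the job is handed in: The dial's index mark stands within 0.08 rad (4.6 degrees) of the scale's long line and at rest, and the frame lies flat on the jig board against the stop (within 1.5 mm) (angle between the x axis of index_mark and the x axis of scale, either way round below 0.08 rad and horizontal distance between index_mark and long_line below 0.01 m and velocity of joint cam_dial between -0.02 and 0.02 rad/s and y of hive_frame in the frame of jig below -0.0535 m and z of hive_frame in the frame of jig below 0.021 m and linear speed of hive_frame below 0.01 m/s); the robot touches nothing.
It fails at once if the hive frame is lifted off the jig (z of hive_frame in the frame of jig above 0.03 m).
It fails at once if the wire spool is moved by more than 15 mm (distance of wire_spool from where it was at the start of the episode above 0.015 m).
It fails at once if the tin of eyelets is moved by more than 15 mm (distance of eyelet_tin from where it was at the start of the episode above 0.015 m).
It fails at once if the hammer is moved by more than 15 mm (distance of hammer from where it was at the start of the episode above 0.015 m).
It also fails if it takes over 45 s, if anything falls off the work surface, if the arm or the gripper's body presses on something with over 40 N, if the wrist force passes 120 N, or if a joint passes its speed limit or range.

## Working session

There is one attempt and no reset: what is moved stays moved. The work goes in short steps, Python scripts to look and compute and a tool call to move; the robot and the scene stay as the last step left them, time stands still between calls to the robot, and variables do not carry over. Pictures are saved under pics/ and viewed, and the job is handed in when it is done.

Besides the shell and the picture viewer there is one more tool, called after "Call:" as name(argument=value, ...) on one line, values as JSON. arm_command: Moves the arm, as the interface text tells. Its arguments: {"type":"object","properties":{"motion":{"type":"array","items":{"type":"number"}}},"required":["motion"]}

```bash
mkdir -p pics; ls
cat > h.py <<'E'
import numpy as np, cv2
from cell import env
def save(cam,name):
    p,d=env.read_camera(cam); cv2.imwrite(f'pics/{name}.png',p[:,:,::-1]); return p,d
def ray(cam,px,cal=None):
    c=cal or env.calibration(cam)
    K=np.array([[c['fx'],0,c['cx']],[0,c['fy'],c['cy']],[0,0,1]])
    u=cv2.undistortPoints(np.array([[px]],float),K,np.array(c['distortion'],float))[0,0]
    T=np.array(c['cam_to_world']); return T[:3,3],T[:3,:3]@np.array([u[0],u[1],1])
def atz(cam,px,z,cal=None):
    o,r=ray(cam,px,cal); return o+r*(z-o[2])/r[2]
E
python3 - <<'E'
from h import *
np.set_printoptions(precision=3,suppress=True)
for c in ['top','side','wrist']:
    save(c,c+'0')
    for l,z in [('dial_axis',42),('index_mark',42),('crank_grip',86),('long_line',40),('jig',0),('hive_frame',18),('wire_spool',0),('eyelet_tin',0),('hammer',0)]:
        r=env.spot_point(c,l)
        for q in r[:2]: print(c,l,round(q['confidence'],2),np.array(q['location']),atz(c,q['location'],z))
s=env.state(); print(s)
E
```

```text
pics
top dial_axis 0.73 [363.  295.7] [581.951  -6.471  42.   ]
top index_mark 0.58 [374.5 278.1] [611.323 -26.244  42.   ]
top crank_grip 0.59 [342.3 322.5] [537.241  29.886  86.   ]
top long_line 0.69 [340.7 282.7] [604.189  30.58   40.   ]
top jig 0.63 [459.8 303.5] [ 568.559 -179.157    0.   ]
top wire_spool 0.73 [511.1 215.9] [ 724.21  -279.458    0.   ]
top eyelet_tin 0.58 [438.9 208.5] [ 738.213 -147.714    0.   ]
top eyelet_tin 0.57 [362.9 295.5] [584.496  -8.984   0.   ]
top hammer 0.62 [251.5 287.3] [599.95  185.742   0.   ]
top hammer 0.37 [373.7 280.2] [611.08  -28.291   0.   ]
side index_mark 0.59 [336. 301.] [608.189 -33.879  42.   ]
side index_mark 0.37 [312.7 300.2] [574.812  -4.908  42.   ]
side crank_grip 0.66 [282.8 289.2] [529.59   24.625  86.   ]
side long_line 0.95 [313.4 280.1] [605.451  32.318  40.   ]
side jig 0.57 [370.3 379.4] [ 568.421 -178.919    0.   ]
side wire_spool 0.55 [471.5 368.5] [ 724.986 -276.934    0.   ]
side eyelet_tin 0.78 [424.4 315.8] [ 738.769 -146.628    0.   ]
side hammer 0.88 [267.1 245.6] [600.425 191.098  -0.   ]
side hammer 0.31 [281.9 289.4] [558.375  77.068   0.   ]
{'t': 1.5, 'joints': array([ 1.199,  0.491,  1.559,  0.   ,  1.092, -0.106]), 'qvel': array([ 0.001, -0.001, -0.   , -0.001,  0.   ,  0.002]), 'tau': array([  0.   , -61.246, -25.843,   0.069,   0.045,  -0.   ]), 'eef_pos': array([164.132, 603.072, 214.65 ]), 'tcp_rot': array([-3.142, -0.   ,  1.305]), 'ft_force': array([-0.06 , -0.262,  0.331]), 'moment': array([-0.024,  0.043,  0.03 ]), 'opening': 0.9987267186160211}
```

View pics/top0.png

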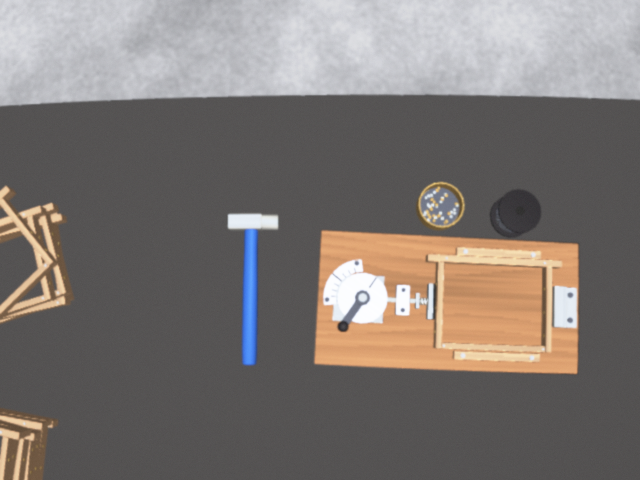

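View pics/side0.png

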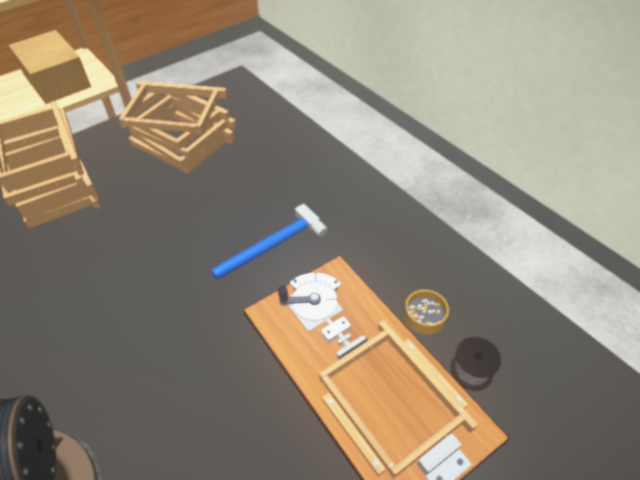

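Run:
```python
import cv2
p=cv2.imread('pics/top0.png')[240:360,290:430]
cv2.imwrite('pics/topc.png',cv2.resize(p,(700,600),interpolation=cv2.INTER_CUBIC))
```

```text
(no output)
```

View pics/topc.png

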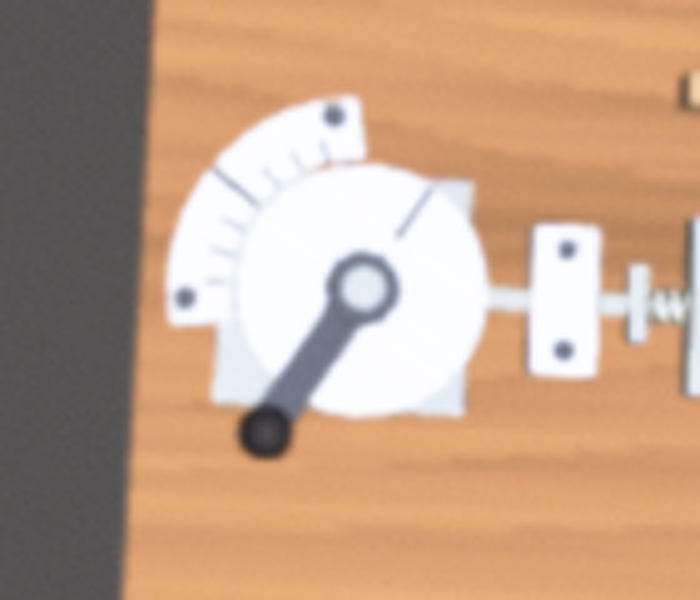

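```bash
cat >> h.py <<'E'
def shift(target,s=None):
    s=s or env.state(); 
    from scipy.spatial.transform import Rotation as R
    return R.from_euler('xyz',s['tcp_rot']).as_matrix().T@(np.array(target)-s['eef_pos'])
E
python3 - <<'E'
from h import *
np.set_printoptions(precision=3,suppress=True)
ax=atz('top',(362.7,298),42); print('axis',ax)
for n,px,z in [('mark',(377,277),42),('line',(341,281),40),('grip',(343,326.6),86)]:
    p=atz('top',px,z); v=p-ax; print(n,p,np.hypot(*v[:2]),np.degrees(np.arctan2(v[1],v[0])))
c=env.calibration('wrist'); print(c['cam_to_world'],c['fx'])
print(shift((560,-10,214)))
E
```

```text
axis [578.109  -5.914  42.   ]
mark [613.14  -30.485  42.   ] 42.78846189398134 -35.04609077274943
line [607.048  30.046  40.   ] 46.15881639433524 51.17472759269214
grip [530.732  28.835  86.   ] 58.75486024297879 143.7418142373167
[[  0.262   0.926   0.273  87.081]
 [  0.965  -0.252  -0.073 624.482]
 [  0.001   0.283  -0.959 384.163]
 [  0.      0.      0.      1.   ]] 389.9311427889897
[-487.584  542.983    0.619]
```

View pics/wrist0.png

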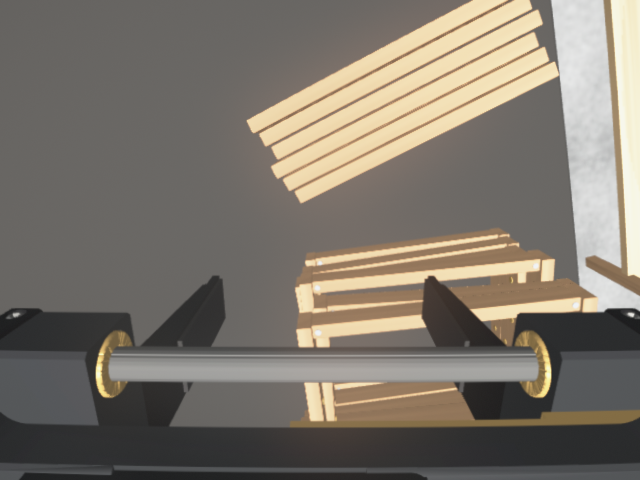

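Call:
arm_command(motion=[-1,-507,548,0,0,0,110,-1,-507,548,0,0,0,110,-1,-507,548,0,0,0,110,-1,-507,548,0,0,0,110,-1,-507,548,0,0,0,110,-1,-507,548,0,0,0,110,-1,-507,548,0,0,0,110,-1,-507,548,0,0,0,110,-1,-507,548,0,0,0,110,-1,-507,548,0,0,0,110,-1,-507,548,0,0,0,110,-1,-507,548,0,0,0,110,-1,-507,548,0,0,0,110,-1,-507,548,0,0,0,110,-1,-507,548,0,0,0,110,-1,-507,548,0,0,0,110,-1,-507,548,0,0,0,110,-1,-507,548,0,0,0,110])

```text
t: 3.3
eef_pos: [559.2, -29.4, 214.6]
tcp_rot: [-3.142, 0.001, -0.614]
ft_force: [-0.7, 0.5, -0.2]
opening: 0.003
```

Run:
```python
from h import *
np.set_printoptions(precision=3,suppress=True)
s=env.state();print(s['t'],s['eef_pos'],s['tcp_rot'],s['opening'],s['qvel'])
save('wrist','w1')
for l,z in [('dial_axis',42),('index_mark',42),('crank_grip',86),('long_line',40)]:
        for q in env.spot_point('wrist',l)[:2]: print(l,round(q['confidence'],2),np.array(q['location']),atz('wrist',q['location'],z))
```

```text
3.3 [559.167 -29.354 214.605] [-3.142  0.001 -0.614] 0.002633420373852327 [ 0.013 -0.007  0.003  0.001 -0.    -0.004]
dial_axis 0.79 [322.9 182.1] [576.731  -3.283  42.   ]
dial_axis 0.51 [247.  191.6] [516.922  28.557  42.   ]
index_mark 0.96 [371.7 180.5] [612.729 -26.81   42.   ]
index_mark 0.56 [247.4 191.1] [517.596  28.66   42.   ]
crank_grip 0.6 [248.5 189.9] [530.271  29.851  86.   ]
crank_grip 0.26 [409.6 309.5] [ 578.657 -128.467   86.   ]
long_line 0.81 [325.9 127.3] [605.888  32.966  40.   ]
```

View pics/w1.png

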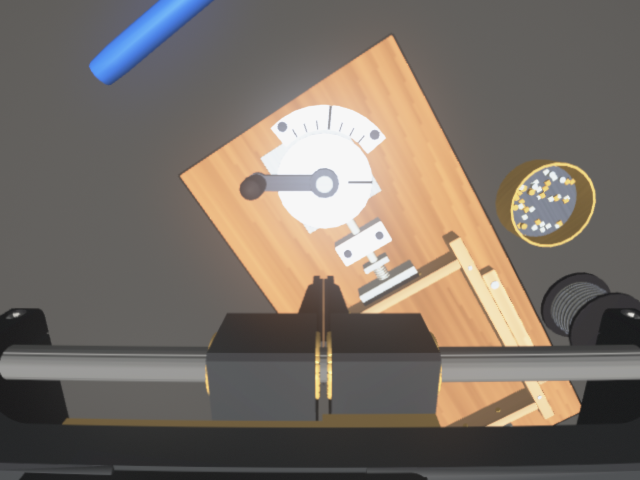

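Call:
arm_command(motion=[-1,-57,-65,0,0,0,0,-1,-57,-65,0,0,0,0,-1,-57,-65,40,0,0,0,-1,-57,-65,80,0,0,0,-1,-57,-65,120,0,0,0,-1,-57,-65,140,0,0,0,-1,-57,-65,154,0,0,0,-1,-57,-65,154,0,0,0,-1,-57,-65,154,0,0,0])

```text
t: 4.45
eef_pos: [550.8, 56.2, 61.1]
tcp_rot: [-3.141, -0.0, -0.614]
ft_force: [0.9, 0.6, -0.2]
opening: 0.002
```

Run:
```python
from h import *
np.set_printoptions(precision=3,suppress=True)
s=env.state();print(s['t'],s['eef_pos'],s['tcp_rot'],s['ft_force'])
save('top','t2');save('side','s2')
p=cv2.imread('pics/side0.png');p=cv2.imread('pics/s2.png')[200:380,220:460]
cv2.imwrite('pics/s2c.png',cv2.resize(p,(800,600),interpolation=cv2.INTER_CUBIC))
for f in range(0,90,5):
    r=np.radians(f); print(f, [round(v) for v in (58-58*np.cos(r)-19*np.sin(r),34+58*np.sin(r)-19*np.cos(r))])
```

```text
4.45 [550.786  56.226  61.07 ] [-3.141 -0.    -0.614] [ 0.866  0.605 -0.214]
0 [0, 15]
5 [-1, 20]
10 [-2, 25]
15 [-3, 31]
20 [-3, 36]
25 [-3, 41]
30 [-2, 47]
35 [0, 52]
40 [1, 57]
45 [4, 62]
50 [6, 66]
55 [9, 71]
60 [13, 75]
65 [16, 79]
70 [20, 82]
75 [25, 85]
80 [29, 88]
85 [34, 90]
```

View pics/s2c.png

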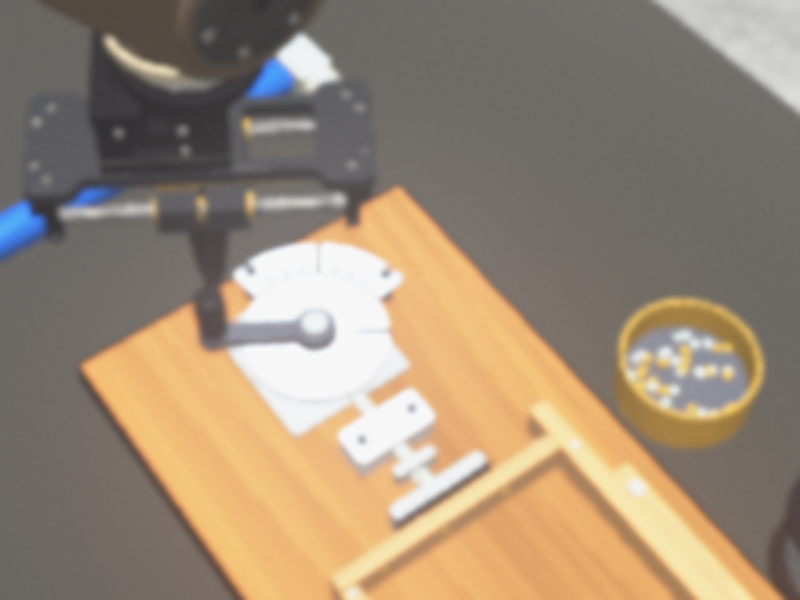

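The closed fingers stand right behind the grip at (210,300), clear of the scale. I'll push the first 40°.

Call:
arm_command(motion=[-1,0,5,0,0,0,0,-1,0,10,0,0,0,0,-1,0,15,0,0,0,0,-1,-1,20,0,0,0,-5,-1,-2,25,0,0,0,-10,-1,-3,31,0,0,0,-15,-1,-3,36,0,0,0,-20,-1,-3,41,0,0,0,-25,-1,-2,47,0,0,0,-30,-1,0,52,0,0,0,-35,-1,1,57,0,0,0,-40,-1,1,57,0,0,0,-40])

```text
t: 5.75
eef_pos: [518.5, 8.3, 60.9]
tcp_rot: [-3.141, -0.001, 0.084]
ft_force: [0.7, 0.0, 1.0]
opening: 0.002
```

Run:
```python
from h import *
np.set_printoptions(precision=3,suppress=True)
s=env.state();print(s['t'],s['eef_pos'],s['tcp_rot'],s['ft_force'])
save('side','s3')
for l,z in [('index_mark',42),('crank_grip',86),('long_line',40)]:
        for q in env.spot_point('side',l)[:2]: print(l,round(q['confidence'],2),np.array(q['location']),atz('side',q['location'],z))
p=cv2.imread('pics/s3.png')[200:380,220:460]
cv2.imwrite('pics/s3c.png',cv2.resize(p,(800,600),interpolation=cv2.INTER_CUBIC))
```

```text
5.75 [518.478   8.329  60.907] [-3.141 -0.001  0.084] [0.66  0.005 1.014]
index_mark 0.81 [328.7 289.6] [613.826  -4.978  42.   ]
crank_grip 0.97 [291.9 305.5] [521.755 -14.066  86.   ]
long_line 0.71 [315.  278.5] [610.279  33.396  40.   ]
```

View pics/s3c.png

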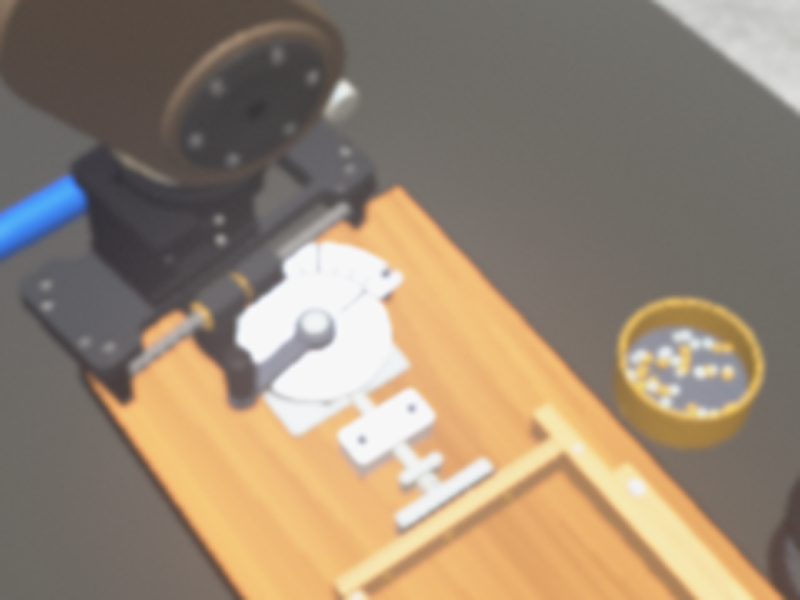

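Call:
arm_command(motion=[-1,-1,3,0,0,0,-3,-1,-2,6,0,0,0,-6,-1,-2,9,0,0,0,-9,-1,-3,13,0,0,0,-12,-1,-3,16,0,0,0,-15,-1,-3,19,0,0,0,-18,-1,-3,22,0,0,0,-21,-1,-3,25,0,0,0,-24,-1,-2,28,0,0,0,-27,-1,-2,31,0,0,0,-30,-1,-1,34,0,0,0,-33,-1,0,37,0,0,0,-35,-1,0,37,0,0,0,-35,-1,0,37,0,0,0,-35])

```text
t: 7.35
eef_pos: [521.3, -27.8, 60.5]
tcp_rot: [-3.141, 0.001, 0.692]
ft_force: [-1.9, 2.9, 1.5]
opening: 0.005
```

Run:
```python
from h import *
np.set_printoptions(precision=3,suppress=True)
s=env.state();print(s['t'],s['eef_pos'],s['tcp_rot'],s['ft_force'])
save('side','s4')
for l,z in [('index_mark',42),('crank_grip',86),('long_line',40),('hive_frame',18)]:
        for q in env.spot_point('side',l)[:2]: print(l,round(q['confidence'],2),np.array(q['location']),atz('side',q['location'],z))
p=cv2.imread('pics/s4.png')[200:380,220:460]
cv2.imwrite('pics/s4c.png',cv2.resize(p,(800,600),interpolation=cv2.INTER_CUBIC))
```

```text
7.35 [521.266 -27.831  60.531] [-3.141  0.001  0.692] [-1.921  2.882  1.454]
index_mark 0.6 [317.5 282.5] [607.311  21.644  42.   ]
crank_grip 0.96 [310.  311.2] [539.702 -43.589  86.   ]
long_line 0.49 [316.5 278.3] [612.882  31.934  40.   ]
```

View pics/s4c.png

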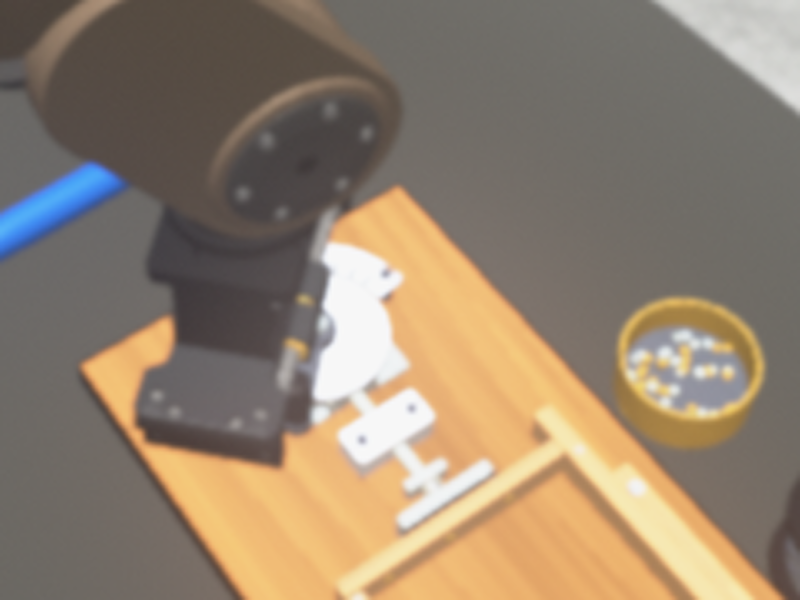

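Call:
arm_command(motion=[-1,0,-8,0,0,0,0,-1,0,-16,0,0,0,0,-1,0,-20,-30,0,0,0,-1,0,-20,-80,0,0,0,-1,0,-20,-120,0,0,0,-1,10,0,-155,0,0,0,-1,35,30,-155,0,0,0,-1,58,60,-155,0,0,0,-1,58,60,-155,0,0,0,-1,58,60,-155,0,0,0,-1,58,60,-155,0,0,0])

```text
t: 8.7
eef_pos: [603.8, -36.7, 215.4]
tcp_rot: [-3.141, 0.0, 0.694]
ft_force: [-1.5, 0.4, -0.9]
opening: 0.005
```

Run:
```python
from h import *
np.set_printoptions(precision=3,suppress=True)
s=env.state();print(s['t'],s['eef_pos'],s['tcp_rot'],s['ft_force'])
save('wrist','w5')
for l,z in [('dial_axis',42),('index_mark',42),('crank_grip',86),('long_line',40),('hive_frame',18),('jig',0)]:
        for q in env.spot_point('wrist',l)[:2]: print(l,round(q['confidence'],2),np.array(q['location']),atz('wrist',q['location'],z))
```

```text
8.7 [603.821 -36.704 215.418] [-3.141  0.     0.694] [-1.474  0.436 -0.895]
dial_axis 0.95 [324.4 168.4] [577.971  -2.839  42.   ]
crank_grip 0.69 [247.5 178.6] [534.663 -43.071  86.   ]
long_line 0.62 [372.6 159.9] [606.177  29.44   40.   ]
jig 0.76 [213.6 282.6] [ 568.008 -175.021    0.   ]
```

View pics/w5.png

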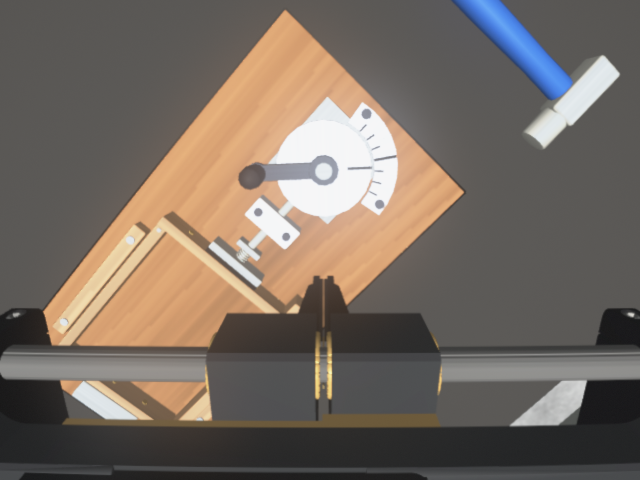

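Run:
```python
from h import *
p=cv2.imread('pics/w5.png')[110:220,270:410]
cv2.imwrite('pics/w5c.png',cv2.resize(p,None,fx=5.4,fy=5.4,interpolation=cv2.INTER_CUBIC))
```

```text
(no output)
```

View pics/w5c.png

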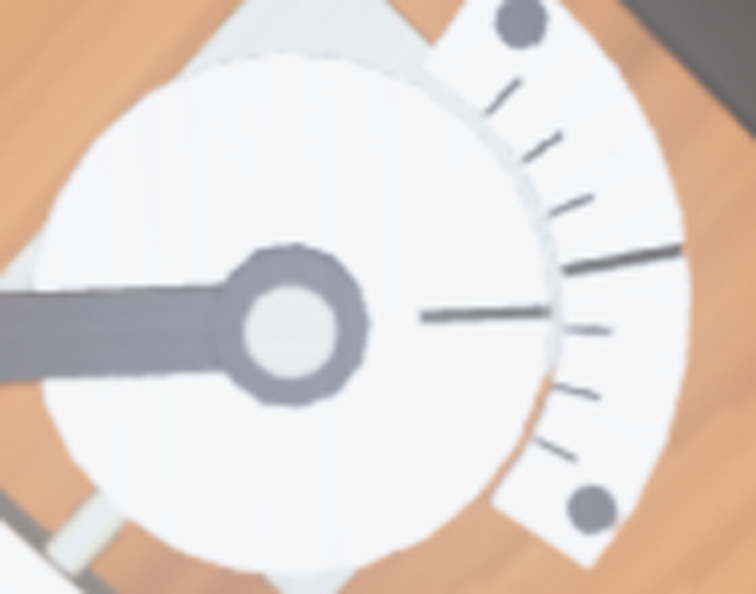

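```bash
cat > ang.py <<'E'
from h import *
def ang(a,b,z,o,f=5.4,cam='wrist'):
    A,B=[atz(cam,(o[0]+(p[0]+.5)/f-.5,o[1]+(p[1]+.5)/f-.5),z) for p in (a,b)]
    v=B-A; print(np.round(A,1),np.round(B,1),'ang',round(np.degrees(np.arctan2(v[1],v[0])),2)); return A,B
E
python3 - <<'E'
from ang import *
o=(270,110)
ang((420,318),(550,312),42,o); ang((565,270),(682,249),40,o); ang((565,328),(610,331),40,o)
A=ang((36,312),(551,312),42,o)
C=(A[0]+A[1])/2
T=ang((295,55),(295,574),42,o); print(C,(T[0]+T[1])/2)
for n,p,z in [('mark',(550,312),42),('line',(682,249),40),('linein',(565,270),40)]:
    P=ang(p,p,z,o)[0]-np.array([577.6,-4.2,0]); print(n,np.degrees(np.arctan2(P[1],P[0])),np.hypot(*P[:2]))
E
```

```text
[594.    9.7  42. ] [609.5  23.9  42. ] ang 42.48
[607.2  30.5  40. ] [619.5  45.1  40. ] ang 50.0
[613.5  23.5  40. ] [619.4  27.9  40. ] ang 36.11
[545.7 -29.3  42. ] [609.7  24.   42. ] ang 39.79
[552.3  28.1  42. ] [605.7 -35.8  42. ] ang -50.16
[577.67735122  -2.64497306  42.        ] [578.99839072  -3.85781306  42.        ]
[609.5  23.9  42. ] [609.5  23.9  42. ] ang 0.0
mark 41.333600362451 42.5200578615645
[619.5  45.1  40. ] [619.5  45.1  40. ] ang 0.0
line 49.6293578090448 64.69693990420332
[607.2  30.5  40. ] [607.2  30.5  40. ] ang 0.0
linein 49.474226628149076 45.604647806953565
```

Call:
arm_command(motion=[-1,-30,-40,0,0,0,0,-1,-58,-80,0,0,0,0,-1,-58,-80,40,0,0,0,-1,-58,-80,80,0,0,0,-1,-58,-80,120,0,0,0,-1,-58,-80,145,0,0,0,-1,-58,-80,155,0,0,0,-1,-58,-72,155,0,0,0,-1,-58,-66,155,0,0,0,-1,-58,-60,155,0,0,0,-1,-59,-58,155,0,0,-2,-1,-59,-56,155,0,0,-4,-1,-60,-54,155,0,0,-6,-1,-60,-52,155,0,0,-8,-1,-60,-52,155,0,0,-8,-1,-60,-52,155,0,0,-8])

```text
t: 10.65
eef_pos: [525.3, -35.6, 61.5]
tcp_rot: [3.141, -0.0, 0.833]
ft_force: [-3.8, 1.5, 3.2]
opening: 0.008
```

Call:
arm_command(motion=[-1,0,-8,0,0,0,0,-1,0,-16,0,0,0,0,-1,0,-20,-30,0,0,0,-1,0,-20,-80,0,0,0,-1,0,-20,-120,0,0,0,-1,10,0,-155,0,0,0,-1,35,30,-155,0,0,0,-1,58,60,-155,0,0,0,-1,58,60,-155,0,0,0,-1,58,60,-155,0,0,0,-1,58,60,-155,0,0,0])

```text
t: 11.75
eef_pos: [607.8, -32.6, 215.4]
tcp_rot: [-3.141, 0.0, 0.834]
ft_force: [0.0, 0.1, -0.1]
opening: 0.006
```

Run:
```python
from h import *
s=env.state();print(s['t'],s['eef_pos'],s['tcp_rot'],s['ft_force'])
save('wrist','w6')
p=cv2.imread('pics/w6.png')[110:220,270:410]
cv2.imwrite('pics/w6c.png',cv2.resize(p,None,fx=5.4,fy=5.4,interpolation=cv2.INTER_CUBIC))
```

```text
11.75 [607.7657049  -32.58791863 215.38674743] [-3.14089589e+00  3.75417599e-04  8.33844874e-01] [ 0.03328227  0.05307411 -0.11887954]
```

View pics/w6c.png

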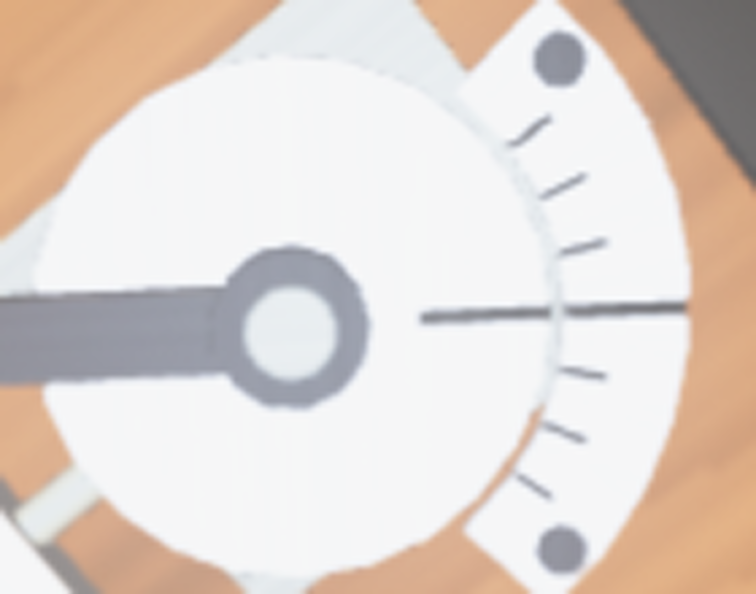

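View pics/w6.png

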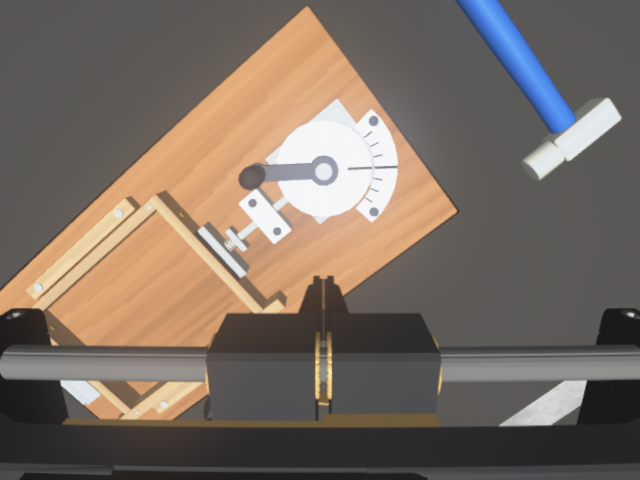

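The mark and long line are collinear, meeting at crop (555,312). Next I check the frame against the stop.

Run:
```python
from h import *
save('top','t7');save('side','s7')
a=cv2.imread('pics/top0.png')[230:380,410:590];b=cv2.imread('pics/t7.png')[230:380,410:590]
cv2.imwrite('pics/t7c.png',np.hstack([cv2.resize(x,(396,330),interpolation=cv2.INTER_CUBIC) for x in (a,b)]))
a=cv2.imread('pics/side0.png')[370:480,330:510];b=cv2.imread('pics/s7.png')[370:480,330:510]
cv2.imwrite('pics/s7c.png',np.vstack([cv2.resize(x,(490,300),interpolation=cv2.INTER_CUBIC) for x in (a,b)]))
```

```text
(no output)
```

View pics/t7c.png

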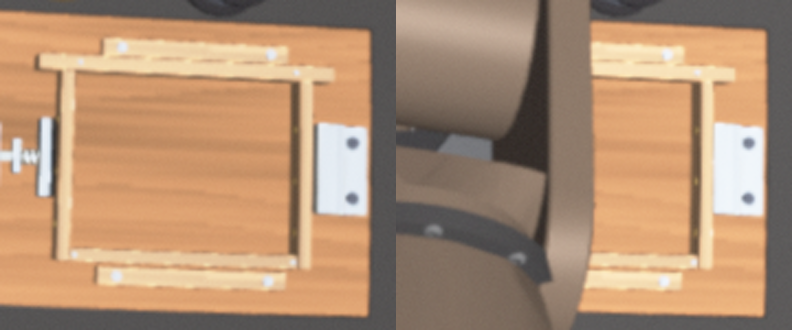

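View pics/s7c.png

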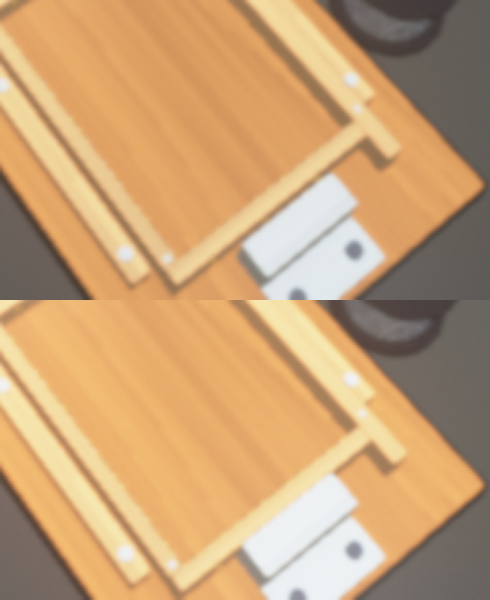

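The frame has closed up to the stop: the gap seen before is gone in both views. The spool has not moved, and the hand is clear with zero force. I'm handing it in.

Run:
```python
from cell import env
print(env.job_done())
```

```text
the job is handed in; nothing more can be done
None
```

I pushed the crank round with the closed fingertips in two stages, about 78° and then about 8°. I then lifted the hand clear and handed the job in at about 12 s of the 45 s allowed.

- **Dial:** in the last wrist close-up the index mark and the long line look collinear, within about 1° by eye. I did not recompute the angle after the final push.
- **Frame:** in both the top and side pictures the gap to the steel stop has closed. I judged this by eye rather than measuring the distance. In the side view the frame looks flat on the board.
- **Hand:** it stands about 215 mm above the bench, and the force reading was practically zero.
- **Other things:** the wire spool looks unmoved in the before-and-after side pictures. The tin looked unmoved in the pictures partway through, but I did not check it or the hammer again at the end. The arm never went near any of the three at low height.
- **Disagreements:** the networks' crank-grip position in the side view put the dial up to 5° further round than the wrist close-up did. I went by the wrist close-ups.

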